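# Pin the slicer's barrel and snug its lock ring

### The job

Take the red-headed holding pin from its wooden rest and push it fully home through the hole in the steel index arm into the slicer's deck, so that the slicer's thickness barrel is held still at its setting. Then turn the knurled brass lock ring clockwise until it comes up against its stop and pull it firmly snug, without wrenching so hard that you strain the pin; leave the pin in, let go of everything, and do not disturb the onions or the spice jar.

Things in the scene. Friction and masses are not known exactly. Their poses are not given: they have to be found in the camera images.
- slicer: White tabletop onion slicer, fixed. Main block 150 (x) x 180 (y) x 60 mm high; origin at the centre of its underside, z up. The barrel's vertical axis stands at its local (0, +40 mm); a blind hole for the pin is in the top deck at local (0, -45 mm). Behind the block (local +x, from 97 to 182 mm) is a clear catch tray 90 mm high; a small crank lies along the +y side below deck height.
- deck_hole (a point): Centre of the mouth of the pin hole in the deck, 60 mm above the table: a vertical round hole of 11.5 mm, 34 mm deep. x, y, z axes as the slicer's.
- barrel (a joint): Angle of the aluminium thickness barrel (40 mm across, vertical) in the slicer, rad, growing clockwise from above; 0: the index arm's hole is exactly over the deck hole. Starts within 0.025 of 0 and must stay near 0. It turns freely with only about 0.12 N m of drag; the ring drags it along unless it is pinned.
- index_arm: The barrel and the flat steel arm fixed to its foot just above the deck, one piece; origin on the barrel's axis at deck height, 60 mm above the table; arm along local -y, 11 mm thick (top 72 mm above the table), its 36 x 36 mm end centred 85 mm from the axis with a 12.5 mm through hole.
- lug_hole (a point): Centre of the arm's hole at the arm's top face, 72 mm above the table.
- lock_ring (a joint): Angle of the lock ring on the barrel, rad, growing clockwise from above; starts between 0.1 and 0.5; hard stop (home) at 1.25. Drags with about 0.22 N m on the way. Its outside drives it through a stiff torsion spring, so at the stop the torque climbs quickly but not abruptly. Firmly snug is about 0.8 to 1.2 N m; from about 1.4 N m the pin is strained. It stays where it is left.
- ring_mid (a point): Centre of the knurled brass lock ring, on the barrel's axis at half its height, 91 mm above the table. Ring 52 mm across, 26 mm high (78 to 104 mm above the table); the barrel's 34 mm end stands 16 mm above it, the index arm (top at 72 mm) passes below. Plain metal friction: it takes a grip of some 40 N or more to reach the snug torque without slipping.
- pin: Holding pin, upright, loose, 60 g. Origin at the centre of its lower tip, z up. Steel shank 10 mm across and 37 mm long, its lowest 8 mm tapered to a 4.4 mm tip; on top a red round head 24 mm across, 30 mm high. It starts upright in its rest, tip 13 mm above the table, head from 50 to 80 mm. Fully home: the head rests on the index arm, tip at 35 mm above the table.
- pin_head (a point): Point on the pin's axis at the middle of its head, 52 mm above its tip. As it goes in, its taper draws the arm's hole into line with a few newtons; more than 25 N between pin and arm, pressing down or sideways, strains it.
- pin_rest: Wooden rest block, 70 x 70 x 50 mm, fixed, with a loose 12 mm hole in which the pin stands; origin at the centre of its underside.
- red_onion: Red onion, 72 mm across, 75 mm high, standing loose; origin under its centre. Bystander.
- peeled_onion: Pale peeled onion, same size, loose; origin under its centre. Bystander.
- spice_jar: Glass spice jar with green cap, 54 mm across, 100 mm high, loose; origin under its centre. Bystander.
Mind the look-alikes: they are no part of the job. What is shaped like the pin but purple or turquoise is not meant.

How it is judged (in metres and radians):
On the way, in this order (a step that is already met when the one before it is completed fails the run):
1. the pin is fully home through the arm in the deck hole, with the ring not yet tightened (horizontal distance between pin and deck_hole below 0.003 m and z of pin in the frame of deck_hole below -0.022 m and angle between pin's own z axis and vertical below 0.1 rad and value of joint lock_ring below 0.9 rad), for 0.2 s.
2. the ring is at its stop and pulled snug: it presses the index arm against the pin with more than 8 N (value of joint lock_ring above 1.19 rad and contact force between index_arm and pin above 8 N and z of pin in the frame of deck_hole below -0.02 m), for 0.1 s.
At the end, for the whole second after the job is handed in: The lock ring is within 0.06 rad of its stop (above 1.19), the barrel within 0.05 rad of 0, the pin at rest in the deck hole (tip within 4 mm of the hole's axis and at least 20 mm below the deck), everything released, the bystanders where they were (value of joint lock_ring above 1.19 rad and value of joint barrel between -0.05 and 0.05 rad and horizontal distance between pin and deck_hole below 0.004 m and z of pin in the frame of deck_hole below -0.02 m and linear speed of pin below 0.02 m/s); the robot touches nothing.
It fails at once if the barrel is turned out of its setting (more than 0.08 rad) (value of joint barrel above 0.08 rad or value of joint barrel below -0.08 rad).
It fails at once if the pin is strained: more than 25 N between it and the index arm (contact force between index_arm and pin above 25 N).
It fails at once if an onion or the jar is moved by more than 20 mm (distance of any of red_onion, peeled_onion, spice_jar from where it was at the start of the episode above 0.02 m).
It also fails if it takes over 69 s, if anything falls off the work surface, if the arm or the gripper's body presses on something with over 40 N, if the wrist force passes 120 N, or if a joint passes its speed limit or range.

### The arm

A 6-joint arm with a two-finger parallel gripper is mounted at the origin on the work surface. World frame = base frame: x ahead of the robot, y to its left, z up, the work surface at z = 0. Lengths are in mm, angles in rad, forces in N, time in s.
With the tool pointing down it reaches from about 350 to 975 mm from the base axis. Payload 7.1 kg.
Tool frame: the origin (TCP) lies at the very end of the fingers, on their centre line; the grasp point (between the pads) lies 19 mm behind it; z points along the fingers, y is the direction in which the jaws open and shut (so a half turn about z gives the same grasp; the last joint's range is limited). The gripper opens to 88 mm and grips with 3 to 60 N. Pads are 20 mm wide; open, the fingers measure 115 mm over their backs; the gripper's body (75 mm by 178 mm) begins 61 mm behind the grasp point.
Start: joints at [1.119, 0.423, 1.63, -0, 1.089, -0.019], TCP at [262.101, 567.369, 222.675] pointing down, gripper open.
Joint ranges: [-3, 3], [-0.9, 2.11], [0.09, 2.58], [-1.31, 4.45], [0.11, 2.69], [-2.54, 2.54]. Speed limits (rad/s): [2.39, 2.39, 3.01, 3.14, 3.14, 3.14].

### API

Orientations are given as a rotation vector (axis times angle).
In Python, from workcell import ctrl, imaging gives the robot as it stands. The module is installed in compiled form; this text tells all that it offers.
- The arm moves only by the shell command python3 -m pendant 'ROWS'. ROWS is JSON, a list of rows, each an object with "turn": the turn, a rotation vector about the world's x, y, z in rad, a list of three; "dp": the shift along the world's x, y, z in m, a list of three; "claw": the finger opening in m, from 0 to 0.0878. A call has 1 to 8 rows; each row is the pose to reach, as a shift and turn from the pose commanded when the call began; what a row does not reach only later rows make up. A row lasts 1/10 s, in which the tool goes at most 50 mm and 8.59 degrees, less where a joint would pass 70% of its speed; a pose out of reach is approached as far as the arm can. A call with a gripper value outside its range is refused whole. The fingers move at their own pace and stop on an object; the grip force is fixed at half the most. Time passes only in rows, so rows that repeat a pose let the fingers close. It gives the time, the measured TCP pose, the force and the opening at its end, in the units of the state.
- ctrl.get_obs(): the state, without advancing time (a new reading comes with each control period).
- imaging.get_image(name): name is "scene" or "top" or "wrist"; returns a dict with "pixels" (384x512x3 uint8, blue, green, red), "fov_y" (degrees; the focal length in pixels is half the picture's height over the tangent of half this angle, whatever the lens; pixels are square), "cx", "cy" (the principal point, pixels), "xyz" and "rotation" of the camera in the world. Camera axes: x right, y up, looking along -z (the intrinsics and any distortion apply to the point x, -y, -z); pixel columns grow to the right and rows downward; lengths in mm; the calibration is good to about 2 mm. A picture is of the moment at which its call begins. There is no depth.
- ctrl.close_job(): hands the job in, once; it reports no verdict.
The state is a dict: "t": time; "qpos": joint angles; "qvel": joint speeds; "joint_torque": joint torques, N m; "ee_pos": TCP position; "orientation": TCP orientation; "ft_force": force on the tool from outside, world axes, zero at the start; "moment": the same for the moment, N m; "width": finger opening in mm.
Only numpy, scipy, OpenCV 4.12 (cv2) and the standard library are available. Lean on these libraries where they do the work, as an engineer would, in place of code of your own. Each camera call takes 0.05 s, during which the arm holds its last target.

## Working session

There is one attempt and no reset: what is moved stays moved. The work goes in short steps, Python scripts to look and compute and a shell command to move; the robot and the scene stay as the last step left them, time stands still between calls to the robot, and variables do not carry over. Pictures are saved under pics/ and viewed, and the job is handed in when it is done.

```bash
mkdir -p pics; cat > look.py <<'E'
import sys,cv2,json,numpy as np
from workcell import ctrl,imaging
for n in sys.argv[2:]:
    im=imaging.get_image(n)
    cv2.imwrite(f"pics/{sys.argv[1]}_{n}.png",im["pixels"])
    np.savez(f"pics/{sys.argv[1]}_{n}.npz",**{k:np.array(v) for k,v in im.items()})
    print(n,{k:(np.round(v,4).tolist()) for k,v in im.items() if k!="pixels"})
o=ctrl.get_obs();print({k:np.round(v,3).tolist() for k,v in o.items()})
E
python3 look.py a scene top wrist
```

```text
scene {'fov_y': 48.9322, 'cx': 252.1314, 'cy': 194.5196, 'xyz': [1115.6048, -360.6542, 965.2823], 'rotation': [0.6175, 0.3273, 0.8971]}
top {'fov_y': 54.7912, 'cx': 261.0854, 'cy': 189.8531, 'xyz': [453.9388, 61.3613, 941.3035], 'rotation': [0.0634, -0.0846, -1.5467]}
wrist {'fov_y': 60.2155, 'cx': 254.7952, 'cy': 189.3716, 'xyz': [184.5963, 602.5885, 383.533], 'rotation': [-0.2765, -0.1754, 1.1293]}
{'t': 0.15, 'qpos': [1.119, 0.424, 1.631, 0.0, 1.089, -0.019], 'qvel': [-0.0, -0.002, -0.002, -0.001, -0.001, -0.002], 'joint_torque': [0.001, -54.498, -27.392, 0.064, 0.02, -0.0], 'ee_pos': [261.914, 566.977, 222.093], 'orientation': [-0.674, -3.068, 0.002], 'ft_force': [0.264, 0.443, 0.079], 'moment': [-0.017, -0.001, 0.0], 'width': 87.748}
```

View pics/a_scene.png

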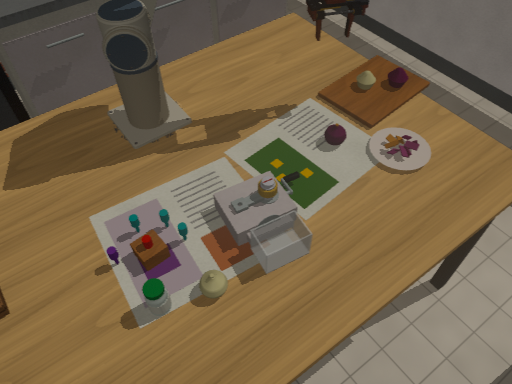

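View pics/a_top.png

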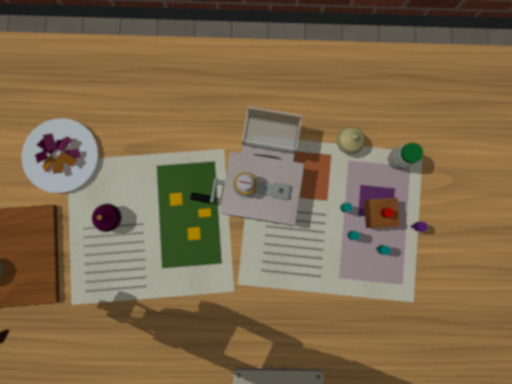

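View pics/a_wrist.png

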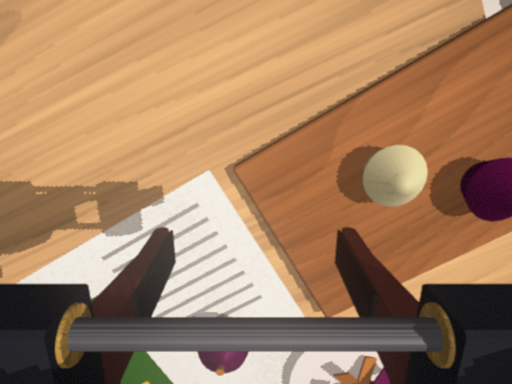

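The scene view shows the red pin in its rest at (147,242) and the ring at (268,186). The top view has the ring at (245,183), the lug at (281,190) and the red pin at (388,213). I'll zoom in.

```bash
cat > geo.py <<'E'
import numpy as np
from scipy.spatial.transform import Rotation as R
def load(f): return dict(np.load(f))
def ray(im,u,v):
    f=192/np.tan(np.radians(im["fov_y"])/2)
    d=np.array([(u-im["cx"])/f,-(v-im["cy"])/f,-1.])
    return R.from_rotvec(im["rotation"]).apply(d)
def atz(im,u,v,z):
    d=ray(im,u,v);o=im["xyz"];return (o+d*(z-o[2])/d[2])[:2]
def proj(im,p):
    f=192/np.tan(np.radians(im["fov_y"])/2)
    c=R.from_rotvec(im["rotation"]).inv().apply(np.asarray(p,float)-im["xyz"])
    return im["cx"]+f*c[0]/-c[2], im["cy"]-f*c[1]/-c[2]
def tri(obs):
    A=np.zeros((3,3));b=np.zeros(3)
    for im,u,v in obs:
        d=ray(im,u,v);d/=np.linalg.norm(d);P=np.eye(3)-np.outer(d,d);A+=P;b+=P@im["xyz"]
    return np.linalg.solve(A,b)
E
python3 - <<'E'
import cv2
a=cv2.imread("pics/a_top.png");b=cv2.imread("pics/a_scene.png")
c=cv2.resize(a[140:240,215:315],(600,600),interpolation=cv2.INTER_CUBIC)
cv2.imwrite("pics/a1.png",c)
cv2.imwrite("pics/a2.png",cv2.resize(a[170:270,340:440],(600,600),interpolation=cv2.INTER_CUBIC))
cv2.imwrite("pics/a3.png",cv2.resize(b[160:280,205:325],(600,600),interpolation=cv2.INTER_CUBIC))
cv2.imwrite("pics/a4.png",cv2.resize(b[200:300,90:190],(600,600),interpolation=cv2.INTER_CUBIC))
from geo import *
t=load("pics/a_top.npz");s=load("pics/a_scene.npz")
print("ring tri",tri([(t,245,183),(s,268,187)]), atz(t,245,183,104))
print("pin",atz(t,388,213,80),tri([(t,388,213),(s,147,241)]))
print("lug",atz(t,281,190,72))
for n,z,uv in [("jar",100,(411,152)),("pale",37,(351,140)),("redon",37,(106,217)),("turq",60,(354,236)),("turq2",60,(346,207)),("turq3",60,(383,250)),("purp",60,(420,227))]: print(n,atz(t,*uv,z))
E
```

```text
ring tri [550.55312188  89.88735189  93.6360704 ] [548.23974442  87.79990784]
pin [ 488.46551031 -246.69847581] [ 490.55052568 -247.98495706   68.55810849]
lug [537.25389637   3.52065372]
jar [ 630.10476749 -294.55871231]
pale [ 669.88923594 -171.26888536]
redon [465.00221795 423.91309241]
turq [ 432.96547625 -172.30197941]
turq2 [ 501.29845853 -153.24441269]
turq3 [ 401.58374713 -241.0708308 ]
purp [ 457.68196003 -330.10750496]
```

View pics/a1.png

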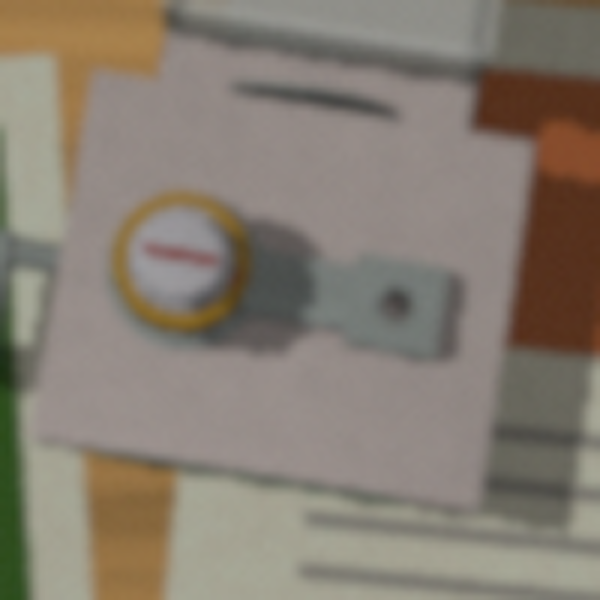

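View pics/a2.png

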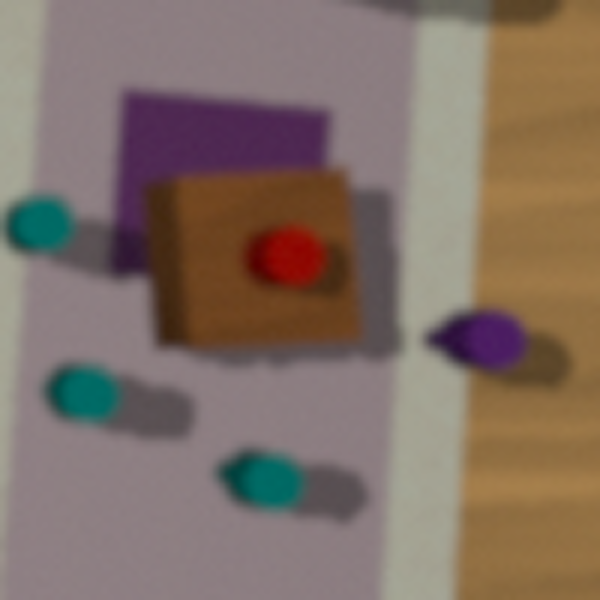

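View pics/a3.png

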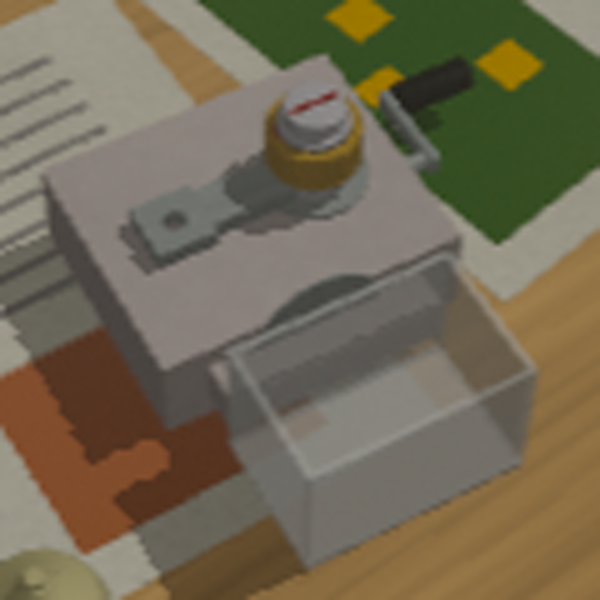

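View pics/a4.png

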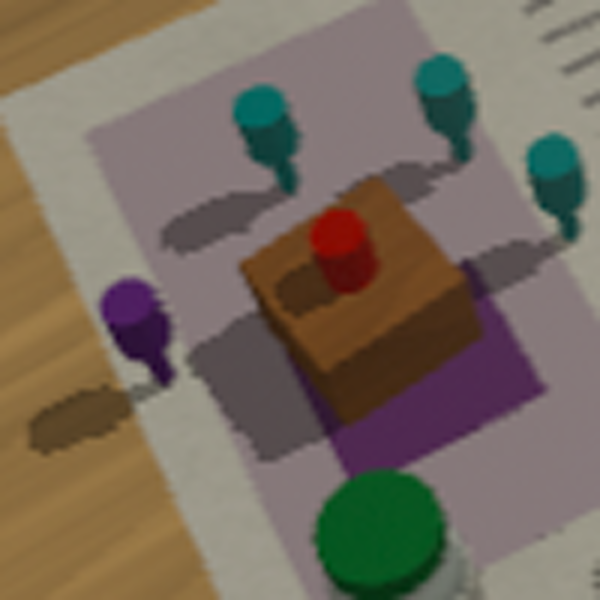

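```bash
python3 - <<'E'
from geo import *
t=load("pics/a_top.npz");s=load("pics/a_scene.npz")
o=lambda x,y,cx,cy,k:(cx+(x+.5)/k-.5,cy+(y+.5)/k-.5)
for n,z,a,b in [("lug",72,o(395,302,215,140,6),o(175,220,205,160,5)),("pin",80,o(296,256,340,170,6),o(339,237,90,200,6)),("barreltop",120,o(180,257,215,140,6),o(315,107,205,160,5))]:
    print(n,atz(t,*a,z),atz(s,*b,z),tri([(t,*a),(s,*b)]))
E
```

```text
lug [537.41892625   4.90093909] [537.72676624   7.34216299] [537.90294133   5.91363265  73.20258369]
pin [ 490.26294523 -248.86634242] [ 494.31961251 -246.27229766] [ 491.44224028 -247.65409558   78.06498346]
barreltop [547.72403669  88.25736678] [551.74318826  89.71747783] [548.98354667  89.77714688 117.07445842]
```

```bash
cat > st.py <<'E'
from workcell import ctrl
import numpy as np
from scipy.spatial.transform import Rotation as R
o=ctrl.get_obs()
r=R.from_rotvec(o["orientation"]);y=r.apply([0,1,0]);z=r.apply([0,0,1])
print("t",o["t"],"p",np.round(o["ee_pos"],2),"yaxis ang",round(np.arctan2(y[1],y[0]),4),"z",np.round(z,4),"F",np.round(o["ft_force"],2),"M",np.round(o["moment"],3),"w",round(o["width"],2),"q",np.round(o["qpos"],3))
E
python3 st.py
```

```text
t 0.15 p [261.91 566.98 222.09] yaxis ang 1.138 z [-5.0e-04 -1.1e-03 -1.0e+00] F [0.26 0.44 0.08] M [-0.017 -0.001  0.   ] w 87.75 q [ 1.119  0.424  1.631  0.     1.089 -0.019]
```

```bash
python3 -m pendant '[{"dp":[0.01,-0.04,0],"turn":[0,0,-0.06],"claw":0.087},{"dp":[0.022,-0.08,0],"turn":[0,0,-0.12],"claw":0.087},{"dp":[0.033,-0.12,0],"turn":[0,0,-0.18],"claw":0.087},{"dp":[0.045,-0.16,0],"turn":[0,0,-0.25],"claw":0.087},{"dp":[0.056,-0.2,0],"turn":[0,0,-0.31],"claw":0.087},{"dp":[0.067,-0.24,0],"turn":[0,0,-0.37],"claw":0.087},{"dp":[0.079,-0.28,0],"turn":[0,0,-0.44],"claw":0.087},{"dp":[0.09,-0.32,0],"turn":[0,0,-0.5],"claw":0.087}]' && python3 -m pendant '[{"dp":[0.011,-0.04,0],"turn":[0,0,-0.06],"claw":0.087},{"dp":[0.022,-0.08,0],"turn":[0,0,-0.12],"claw":0.087},{"dp":[0.034,-0.12,0],"turn":[0,0,-0.19],"claw":0.087},{"dp":[0.045,-0.16,0],"turn":[0,0,-0.25],"claw":0.087},{"dp":[0.056,-0.2,0],"turn":[0,0,-0.31],"claw":0.087},{"dp":[0.067,-0.24,0],"turn":[0,0,-0.37],"claw":0.087},{"dp":[0.079,-0.28,0],"turn":[0,0,-0.44],"claw":0.087},{"dp":[0.09,-0.32,0],"turn":[0,0,-0.5],"claw":0.087}]'; python3 st.py
```

```text
t: 0.95
ee_pos: [352.2, 245.8, 222.7]
orientation: [1.416, 2.804, 0.0]
ft_force: [0.9, 0.7, 0.1]
width: 86.9
t: 1.75
ee_pos: [442.3, -74.4, 222.7]
orientation: [2.066, 2.366, 0.0]
ft_force: [-0.5, -0.1, -0.6]
width: 86.9
t 1.75 p [442.26 -74.43 222.73] yaxis ang 0.135 z [ 3.e-04  0.e+00 -1.e+00] F [-0.47 -0.13 -0.58] M [0.012 0.035 0.008] w 86.91 q [-0.193  0.161  2.005  0.     0.976 -0.328]
```

```bash
python3 -m pendant '[{"dp":[0.012,-0.043,0],"turn":[0,0,-0.07],"claw":0.087},{"dp":[0.025,-0.087,0],"turn":[0,0,-0.14],"claw":0.087},{"dp":[0.037,-0.13,0],"turn":[0,0,-0.2],"claw":0.087},{"dp":[0.049,-0.173,-0.02],"turn":[0,0,-0.275],"claw":0.087},{"dp":[0.049,-0.173,-0.04],"turn":[0,0,-0.275],"claw":0.087},{"dp":[0.049,-0.173,-0.04],"turn":[0,0,-0.275],"claw":0.087}]'; python3 st.py; python3 look.py b wrist
```

```text
t: 2.35
ee_pos: [489.2, -245.8, 179.9]
orientation: [-2.366, -2.058, 0.003]
ft_force: [0.1, 0.2, 0.4]
width: 87.0
t 2.35 p [ 489.25 -245.82  179.94] yaxis ang -0.1389 z [-0.0048  0.0026 -1.    ] F [0.06 0.23 0.37] M [-0.035  0.065 -0.016] w 87.05 q [-0.487  0.368  1.832  0.     0.947 -0.348]
wrist {'fov_y': 60.2155, 'cx': 254.7952, 'cy': 189.3716, 'xyz': [500.665, -162.7674, 341.6293], 'rotation': [-0.3067, 0.0255, -0.1366]}
{'t': 2.4, 'qpos': [-0.486, 0.366, 1.831, 0.0, 0.948, -0.349], 'qvel': [0.022, -0.038, -0.012, -0.001, 0.009, -0.001], 'joint_torque': [-0.869, -46.111, -24.001, 0.011, -0.148, 0.004], 'ee_pos': [489.772, -245.319, 181.308], 'orientation': [-2.366, -2.061, 0.002], 'ft_force': [-0.015, 0.03, -0.142], 'moment': [-0.067, 0.085, 0.053], 'width': 87.096}
```

View pics/b_wrist.png

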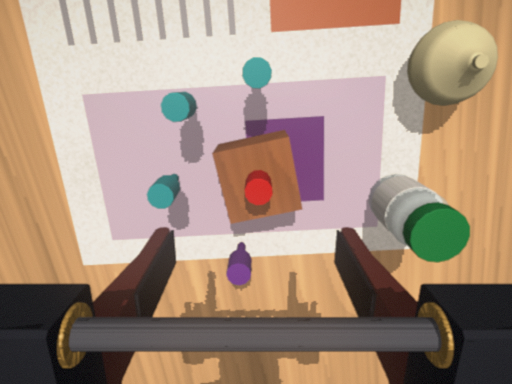

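```bash
python3 - <<'E'
import cv2
a=cv2.imread("pics/b_wrist.png")
cv2.imwrite("pics/b1.png",cv2.resize(a[150:230,215:305],(720,640)[:2],interpolation=cv2.INTER_CUBIC)[:600])
from geo import *
w=load("pics/b_wrist.npz")
print(proj(w,[491.5,-247.7,80]),proj(w,[491.5,-247.7,50]),w["rotation"])
import numpy as np
m=(a[:,:,2]>120)&(a[:,:,1]<40)&(a[:,:,0]<50)
v,u=np.nonzero(m);print(len(u),u.min(),u.max(),v.min(),v.max())
E
```

```text
(np.float64(259.3191275398181), np.float64(192.0193456497338)) (np.float64(259.0340957529554), np.float64(181.87352709118426)) [-0.30668965  0.02553015 -0.13657139]
12 260 269 172 182
```

View pics/b1.png

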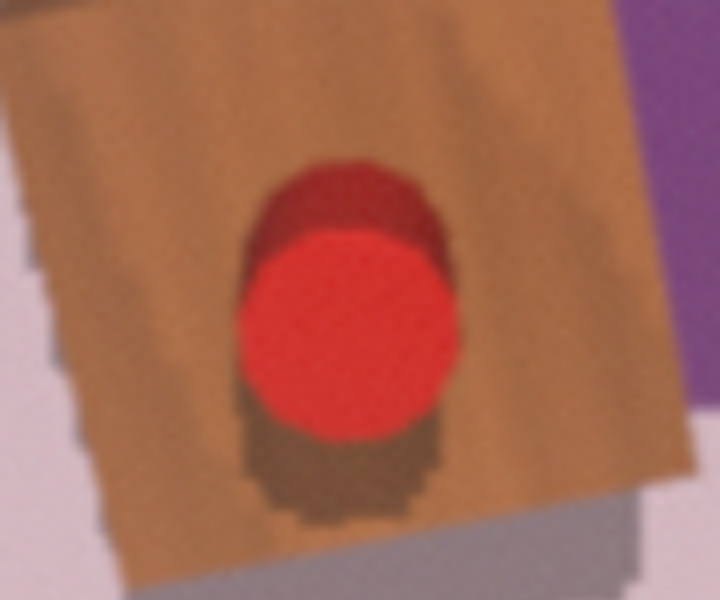

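The wrist view puts the pin's head top at (258,191), within 1 px of my prediction, so I'm descending to grasp it.

```bash
python3 -m pendant '[{"dp":[0,0,-0.03],"turn":[0,0,0],"claw":0.087},{"dp":[0,0,-0.06],"turn":[0,0,0],"claw":0.087},{"dp":[0,0,-0.09],"turn":[0,0,0],"claw":0.07},{"dp":[0,0,-0.115],"turn":[0,0,0],"claw":0.06},{"dp":[0,0,-0.127],"turn":[0,0,0],"claw":0.05},{"dp":[0,0,-0.127],"turn":[0,0,0],"claw":0.04},{"dp":[0,0,-0.127],"turn":[0,0,0],"claw":0.03}]'; python3 st.py;python3 look.py c wrist
```

```text
t: 3.1
ee_pos: [491.9, -245.6, 56.8]
orientation: [2.367, 2.064, 0.001]
ft_force: [-0.3, -0.4, 0.7]
width: 50.8
t 3.1 p [ 491.88 -245.58   56.83] yaxis ang -0.1363 z [ 1.2e-03 -6.0e-04 -1.0e+00] F [-0.32 -0.39  0.71] M [-0.015  0.094 -0.046] w 50.79 q [-0.485  0.561  1.889  0.     0.691 -0.348]
wrist {'fov_y': 60.2155, 'cx': 254.7952, 'cy': 189.3716, 'xyz': [502.1125, -161.959, 218.3469], 'rotation': [-0.3095, 0.0189, -0.1349]}
{'t': 3.15, 'qpos': [-0.485, 0.56, 1.889, 0.0, 0.691, -0.348], 'qvel': [-0.004, -0.004, 0.0, 0.001, -0.003, 0.0], 'joint_torque': [0.082, -51.507, -16.976, 0.042, 0.061, -0.0], 'ee_pos': [492.109, -245.812, 57.157], 'orientation': [2.366, 2.063, 0.001], 'ft_force': [0.404, -0.033, -0.467], 'moment': [-0.084, -0.009, 0.044], 'width': 46.603}
```

View pics/c_wrist.png

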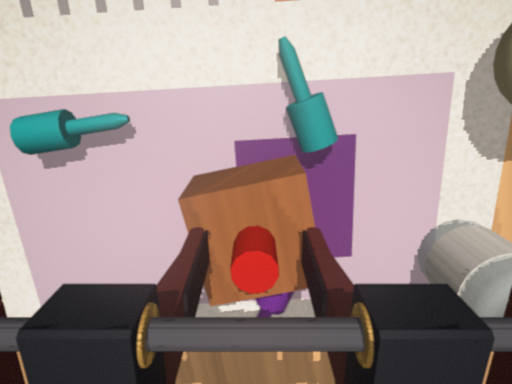

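The pin head at (255,260) sits between the fingers. The turquoise look-alikes have toppled by themselves, with no contact from me. I'm closing on the pin.

```bash
python3 -m pendant '[{"dp":[-0.001,-0.0015,-0.001],"turn":[0,0,0],"claw":0.03},{"dp":[-0.001,-0.0015,-0.001],"turn":[0,0,0],"claw":0.02},{"dp":[-0.001,-0.0015,-0.001],"turn":[0,0,0],"claw":0.015},{"dp":[-0.001,-0.0015,-0.001],"turn":[0,0,0],"claw":0.01},{"dp":[-0.001,-0.0015,-0.001],"turn":[0,0,0],"claw":0.0},{"dp":[-0.001,-0.0015,-0.001],"turn":[0,0,0],"claw":0.0},{"dp":[-0.001,-0.0015,-0.001],"turn":[0,0,0],"claw":0.0},{"dp":[-0.001,-0.0015,-0.001],"turn":[0,0,0],"claw":0.0}]'; python3 st.py
```

```text
t: 3.95
ee_pos: [490.5, -247.4, 55.3]
orientation: [2.368, 2.064, 0.0]
ft_force: [-0.9, -0.5, 6.3]
width: 23.3
t 3.95 p [ 490.46 -247.42   55.32] yaxis ang -0.137 z [ 8.e-04 -5.e-04 -1.e+00] F [-0.9  -0.53  6.26] M [-0.074  0.28  -0.006] w 23.29 q [-0.489  0.563  1.89  -0.     0.688 -0.352]
```

```bash
python3 -m pendant '[{"dp":[0,0,0.005],"turn":[0,0,0],"claw":0.0},{"dp":[0,0,0.02],"turn":[0,0,0],"claw":0.0},{"dp":[0,0,0.04],"turn":[0,0,0],"claw":0.0},{"dp":[0,0,0.065],"turn":[0,0,0],"claw":0.0},{"dp":[0,0,0.085],"turn":[0,0,0],"claw":0.0},{"dp":[0,0,0.1],"turn":[0,0,0],"claw":0.0},{"dp":[0,0,0.1],"turn":[0,0,0],"claw":0.0}]'; python3 st.py; python3 look.py d wrist
```

```text
t: 4.65
ee_pos: [491.1, -247.6, 157.5]
orientation: [2.366, 2.062, 0.002]
ft_force: [0.1, -0.7, -1.5]
width: 23.9
t 4.65 p [ 491.07 -247.62  157.5 ] yaxis ang -0.1369 z [ 0.0033 -0.0018 -1.    ] F [ 0.09 -0.67 -1.47] M [-0.04   0.086  0.024] w 23.88 q [-0.489  0.4    1.848 -0.     0.891 -0.352]
wrist {'fov_y': 60.2155, 'cx': 254.7952, 'cy': 189.3716, 'xyz': [500.9866, -163.8256, 318.9148], 'rotation': [-0.3105, 0.0169, -0.1359]}
{'t': 4.7, 'qpos': [-0.489, 0.401, 1.849, -0.0, 0.889, -0.352], 'qvel': [0.0, 0.031, 0.022, 0.0, -0.014, 0.0], 'joint_torque': [0.007, -50.285, -23.783, 0.051, 0.154, 0.0], 'ee_pos': [490.374, -247.281, 156.083], 'orientation': [2.367, 2.063, 0.001], 'ft_force': [0.015, 0.083, -1.082], 'moment': [-0.047, 0.041, -0.008], 'width': 23.421}
```

View pics/d_wrist.png

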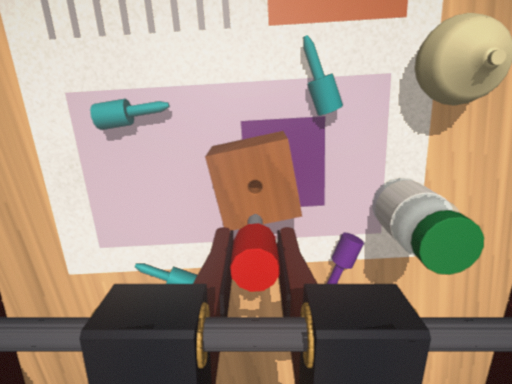

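```bash
python3 -m pendant '[{"dp":[0.004,0.025,0],"turn":[0,0,0],"claw":0.0},{"dp":[0.012,0.065,0],"turn":[0,0,0],"claw":0.0},{"dp":[0.02,0.11,0],"turn":[0,0,0],"claw":0.0},{"dp":[0.028,0.155,0],"turn":[0,0,0],"claw":0.0},{"dp":[0.037,0.2,0],"turn":[0,0,0],"claw":0.0},{"dp":[0.044,0.24,-0.01],"turn":[0,0,0],"claw":0.0},{"dp":[0.047,0.2535,-0.02],"turn":[0,0,0],"claw":0.0},{"dp":[0.047,0.2535,-0.022],"turn":[0,0,0],"claw":0.0}]';python3 -m pendant '[{"dp":[0,0,0],"turn":[0,0,0],"claw":0.0},{"dp":[0,0,0],"turn":[0,0,0],"claw":0.0}]'; python3 st.py; python3 look.py e wrist scene top; python3 - <<'E'
import cv2
a=cv2.imread("pics/e_wrist.png")
cv2.imwrite("pics/e1.png",cv2.resize(a[130:330,150:350],(600,600),interpolation=cv2.INTER_CUBIC))
a=cv2.imread("pics/e_scene.png")
cv2.imwrite("pics/e2.png",cv2.resize(a[140:260,195:315],(600,600),interpolation=cv2.INTER_CUBIC))
E
```

```text
t: 5.5
ee_pos: [535.8, 7.8, 130.8]
orientation: [-2.363, -2.066, 0.004]
ft_force: [0.5, -0.1, 0.2]
width: 23.4
t: 5.7
ee_pos: [536.8, 5.0, 132.5]
orientation: [-2.37, -2.062, 0.001]
ft_force: [-0.2, 0.2, -1.0]
width: 23.5
t 5.7 p [536.77   5.   132.55] yaxis ang -0.1384 z [-7.e-04 -2.e-04 -1.e+00] F [-0.21  0.2  -1.  ] M [-0.071  0.035  0.026] w 23.49 q [-0.013  0.422  1.888 -0.     0.833  0.126]
wrist {'fov_y': 60.2155, 'cx': 254.7952, 'cy': 189.3716, 'xyz': [547.4884, 88.528, 294.0446], 'rotation': [-0.3093, 0.0212, -0.1367]}
scene {'fov_y': 48.9322, 'cx': 252.1314, 'cy': 194.5196, 'xyz': [1115.6048, -360.6542, 965.2823], 'rotation': [0.6175, 0.3273, 0.8971]}
top {'fov_y': 54.7912, 'cx': 261.0854, 'cy': 189.8531, 'xyz': [453.9388, 61.3613, 941.3035], 'rotation': [0.0634, -0.0846, -1.5467]}
{'t': 5.85, 'qpos': [-0.013, 0.421, 1.887, -0.0, 0.832, 0.126], 'qvel': [0.006, 0.001, 0.0, 0.001, 0.0, 0.001], 'joint_torque': [0.121, -48.421, -21.455, 0.056, 0.011, -0.007], 'ee_pos': [537.193, 5.1, 133.018], 'orientation': [2.37, 2.062, 0.0], 'ft_force': [0.091, 0.216, -0.569], 'moment': [-0.034, 0.093, -0.017], 'width': 23.492}
```

View pics/e1.png

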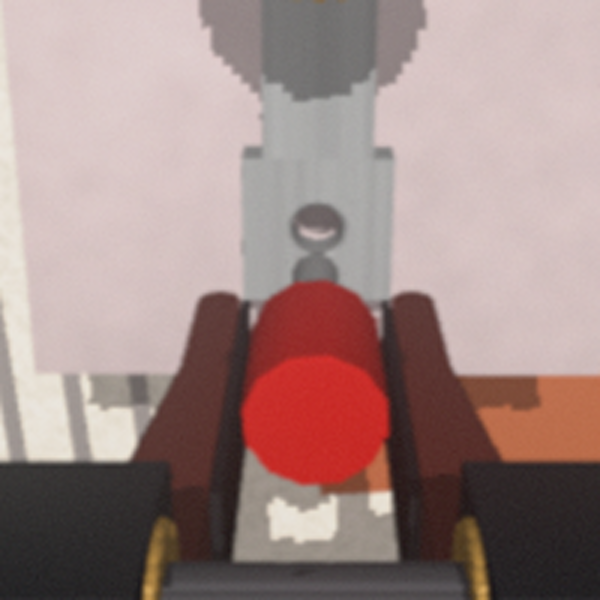

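View pics/e2.png

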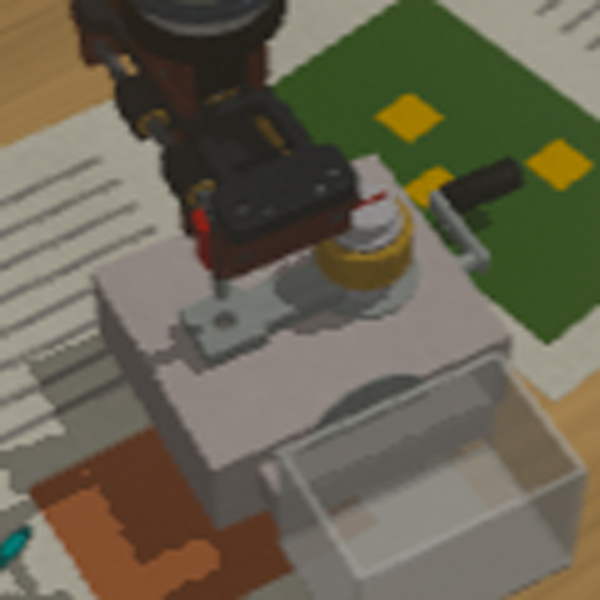

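```bash
python3 - <<'E'
from geo import *
t=load("pics/e_top.npz");s=load("pics/e_scene.npz");w=load("pics/e_wrist.npz");d=load("pics/d_wrist.npz")
o=lambda x,y,cx,cy,k:(cx+(x+.5)/k-.5,cy+(y+.5)/k-.5)
h=o(317.5,227,150,130,3)
print("hole wrist",atz(w,*h,72))
hs=o(225,320,195,140,5); print("hole scene",atz(s,*hs,72),"tri",tri([(w,*h),(s,*hs)]))
hd=o(315.5,420,150,130,3)
for z in (155,157,159): print("head",z,atz(w,*hd,z))
# pin shank visible edges: tip ~ crop (316,255..)
print("pred tip",proj(w,[536.9,5.0,90]),(proj(w,[536.9,5.0,90])[0]-150)*3,(proj(w,[536.9,5.0,90])[1]-130)*3)
print("rest hole",atz(d,255,186,50))
import cv2
a=cv2.imread("pics/d_wrist.png");cv2.imwrite("pics/d1.png",cv2.resize(a[160:300,190:330],(700,700),interpolation=cv2.INTER_CUBIC)[:600])
E
```

```text
hole wrist [536.60978647   6.19206687]
hole scene [537.72676624   7.34216299] tri [537.22457566   6.83691976  72.32994559]
head 155 [535.87719857   4.52626153]
head 157 [536.04421257   5.73453197]
head 159 [536.21122657   6.94280241]
pred tip (np.float64(256.2364997513033), np.float64(216.4452564442667)) 318.70949925390994 259.3357693328001
rest hole [ 490.9869124  -246.57818943]
```

View pics/d1.png

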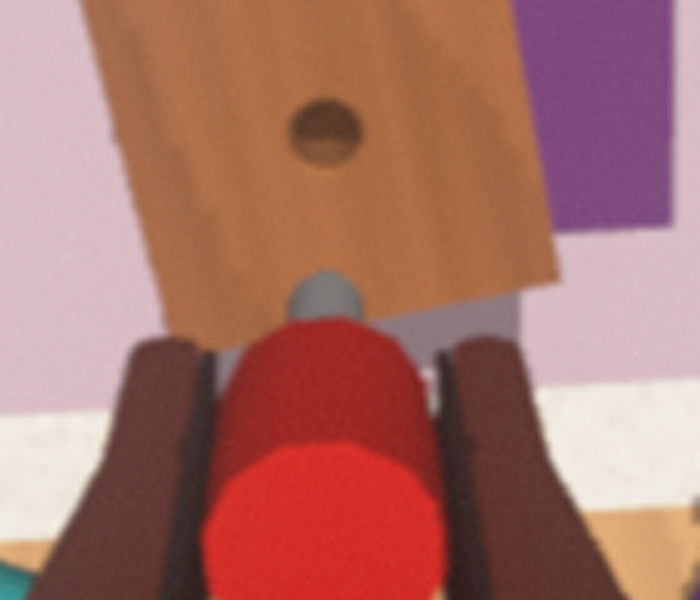

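```bash
python3 - <<'E'
import cv2
a=cv2.imread("pics/e_wrist.png");cv2.imwrite("pics/e3.png",cv2.resize(a[180:250,220:290],(600,600),interpolation=cv2.INTER_CUBIC))
E
```

```text
(no output)
```

View pics/e3.png

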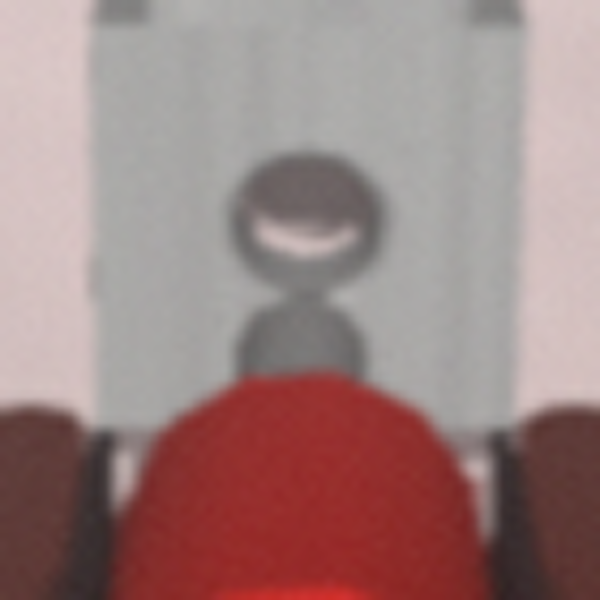

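The wrist view shows the lug hole at (256,205) and the shank tip about 0.5 mm to its left. I'm lowering it gently, with a 0.4 mm correction.

```bash
python3 -m pendant '[{"dp":[0.0004,0.0003,-0.008],"turn":[0,0,0],"claw":0.0},{"dp":[0.0004,0.0003,-0.015],"turn":[0,0,0],"claw":0.0},{"dp":[0.0004,0.0003,-0.02],"turn":[0,0,0],"claw":0.0},{"dp":[0.0004,0.0003,-0.024],"turn":[0,0,0],"claw":0.0},{"dp":[0.0004,0.0003,-0.026],"turn":[0,0,0],"claw":0.0}]'; python3 st.py; python3 look.py f wrist scene;python3 - <<'E'
import cv2
a=cv2.imread("pics/f_wrist.png");cv2.imwrite("pics/f3.png",cv2.resize(a[180:250,220:290],(600,600),interpolation=cv2.INTER_CUBIC))
E
```

```text
t: 6.35
ee_pos: [537.2, 6.7, 106.0]
orientation: [-2.368, -2.064, 0.001]
ft_force: [-0.2, -0.5, -0.2]
width: 23.5
t 6.35 p [537.18   6.67 105.99] yaxis ang -0.1368 z [-1.e-03 -1.e-04 -1.e+00] F [-0.21 -0.5  -0.2 ] M [-0.199  0.036  0.013] w 23.54 q [-0.01   0.465  1.899 -0.     0.778  0.127]
wrist {'fov_y': 60.2155, 'cx': 254.7952, 'cy': 189.3716, 'xyz': [547.8253, 90.1911, 267.5346], 'rotation': [-0.3091, 0.0211, -0.1351]}
scene {'fov_y': 48.9322, 'cx': 252.1314, 'cy': 194.5196, 'xyz': [1115.6048, -360.6542, 965.2823], 'rotation': [0.6175, 0.3273, 0.8971]}
{'t': 6.45, 'qpos': [-0.01, 0.465, 1.899, -0.0, 0.778, 0.127], 'qvel': [0.001, -0.008, -0.003, 0.003, 0.006, 0.0], 'joint_torque': [0.316, -49.634, -20.126, 0.201, -0.085, 0.0], 'ee_pos': [537.275, 6.644, 106.241], 'orientation': [-2.368, -2.064, 0.001], 'ft_force': [-0.418, -0.453, -1.539], 'moment': [-0.172, 0.092, -0.0], 'width': 23.612}
```

View pics/f3.png

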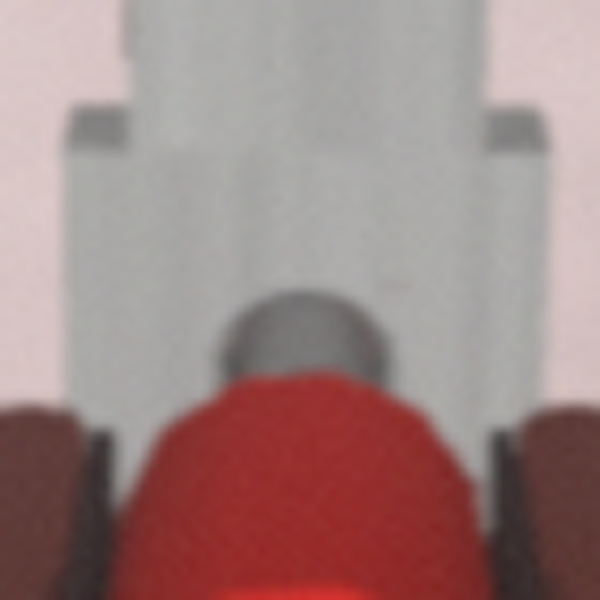

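```bash
python3 -m pendant '[{"dp":[0,-0.001,0],"turn":[0,0,0],"claw":0.0},{"dp":[0,-0.001,0],"turn":[0,0,0],"claw":0.0}]'; python3 st.py; python3 look.py g wrist ;python3 - <<'E'
import cv2
a=cv2.imread("pics/g_wrist.png");cv2.imwrite("pics/g3.png",cv2.resize(a[180:250,220:290],(600,600),interpolation=cv2.INTER_CUBIC))
E
```

```text
t: 6.65
ee_pos: [537.7, 5.7, 106.9]
orientation: [2.368, 2.064, 0.0]
ft_force: [-0.3, -0.2, -0.4]
width: 23.4
t 6.65 p [537.68   5.65 106.87] yaxis ang -0.137 z [ 4.e-04  0.e+00 -1.e+00] F [-0.29 -0.22 -0.38] M [-0.077  0.036 -0.059] w 23.41 q [-0.012  0.464  1.899  0.     0.779  0.125]
wrist {'fov_y': 60.2155, 'cx': 254.7952, 'cy': 189.3716, 'xyz': [548.1058, 89.1646, 268.4338], 'rotation': [-0.3089, 0.0198, -0.1355]}
{'t': 6.7, 'qpos': [-0.012, 0.464, 1.899, 0.0, 0.779, 0.125], 'qvel': [0.001, 0.001, -0.001, -0.001, -0.002, -0.001], 'joint_torque': [-0.027, -49.568, -20.024, 0.048, 0.007, -0.008], 'ee_pos': [537.692, 5.687, 106.899], 'orientation': [2.368, 2.064, 0.001], 'ft_force': [-0.009, 0.468, -0.29], 'moment': [-0.03, 0.074, 0.016], 'width': 23.427}
```

View pics/g3.png

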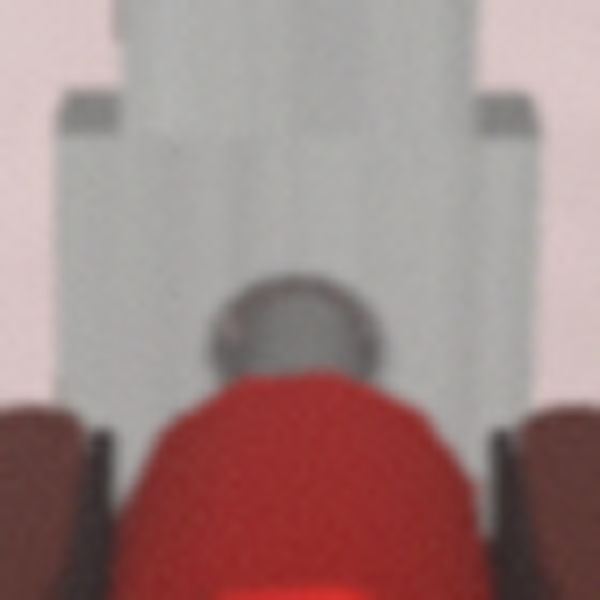

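```bash
python3 - <<'E'
import cv2
from geo import *
t=load("pics/a_top.npz")
o=lambda x,y,cx,cy,k:(cx+(x+.5)/k-.5,cy+(y+.5)/k-.5)
g=cv2.cvtColor(t["pixels"],cv2.COLOR_BGR2HSV)
# crop corners -> world at z=60
P=[atz(t,*o(x,y,215,140,6),60) for x,y in [(95,72),(535,140),(483,505),(38,440)]]
print(np.round(P,1))
P=np.array(P)
for i,j in [(0,1),(3,2),(0,3),(1,2)]:
    d=P[j]-P[i];print(i,j,np.linalg.norm(d),np.degrees(np.arctan2(d[1],d[0])))
c=P.mean(0);print("centre",c)
for yaw in (-.13,-.137,-.145):
    R2=np.array([[np.cos(yaw),-np.sin(yaw)],[np.sin(yaw),np.cos(yaw)]]);print(yaw,"axis",c+R2@[0,40],"hole",c+R2@[0,-45])
# from wrist e: arm edges vs deck edge directions
E
```

```text
[[628.5 126.3]
 [605.3 -51. ]
 [458.8 -32.1]
 [480.5 144.4]]
0 1 178.86012654591755 -97.47653832433335
3 2 177.80431970862446 -97.00315543630893
0 3 149.17446755010468 173.03715629760498
1 2 147.69971049803766 172.6303550631179
centre [543.25579691  46.89865506]
-0.13 axis [548.44116262  86.56113081] hole [537.42226049   2.27836984]
-0.137 axis [548.71867064  86.52386182] hole [537.11006397   2.32029746]
-0.145 axis [549.0354941  86.4788913] hole [536.75363757   2.3708893 ]
```

View pics/e_wrist.png

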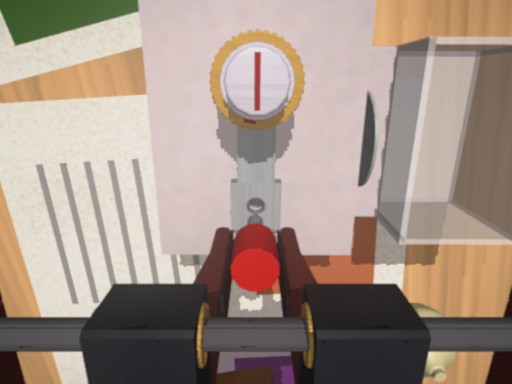

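```bash
python3 - <<'E'
import cv2
from geo import *
w=load("pics/e_wrist.npz")
im=w["pixels"];b,g,r=[im[:,:,i].astype(float) for i in range(3)]
big=cv2.resize(im[0:384,120:400],None,fx=2,fy=2,interpolation=cv2.INTER_CUBIC)[:600]
cv2.imwrite("pics/e5.png",big)
gray=cv2.GaussianBlur(r,(0,0),1)
def edge(rows,c0,c1,sgn):
    out=[]
    for v in rows:
        d=np.diff(gray[v,c0:c1])*sgn;k=d.argmax()
        if 0<k<len(d)-1:
            a,bb,c=d[k-1:k+2];k=k+0.5*(a-c)/(a-2*bb+c)
        out.append((c0+k+.5,v))
    return np.array(out)
def fit(pts,z):
    P=np.array([atz(w,u,v,z) for u,v in pts])
    for _ in range(3):
        A=np.polyfit(P[:,1],P[:,0],1);res=P[:,0]-np.polyval(A,P[:,1]);P=P[abs(res)<max(.5,2*res.std())]
    return A,len(P),res.std()
print("block left",fit(edge(range(110,250,4),130,175,-1),60), fit(edge(range(110,250,4),130,175,1),60))
print("block right",fit(edge(range(195,235,3),330,375,-1),60))
print("arm L",fit(edge(range(184,225,2),224,240,-1),72))
print("arm R",fit(edge(range(184,225,2),272,290,1),72))
m=np.hypot(*np.array(atz(w,258,80,120))-0)
print("btop",atz(w,257.5,80,120))
E
```

```text
block left (array([2.89186821e-01, 4.46887253e+02]), 35, np.float64(4.598226177983287)) (array([1.37106406e-01, 4.52420172e+02]), 28, np.float64(1.8709018236810082))
block right (array([1.56587274e-01, 6.14863145e+02]), 14, np.float64(5.998542582666938))
arm L (array([1.44901394e-01, 5.17397488e+02]), 21, np.float64(0.16173913104007412))
arm R (array([1.45638590e-01, 5.53739942e+02]), 21, np.float64(0.03989985605944787))
btop [549.07056736  89.94024191]
```

View pics/e5.png

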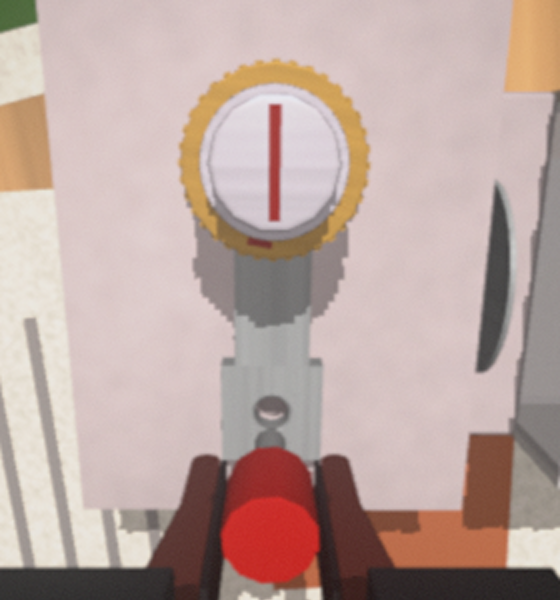

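```bash
python3 - <<'E'
from geo import *
w=load("pics/e_wrist.npz")
q=lambda x,y:np.array(atz(w,120+(x+.5)/2-.5,(y+.5)/2-.5,60))
L0,L1,R0,R1=q(40,30),q(83,509),q(506,80),q(463,509)
for a,b in((L0,L1),(R0,R1)):
    d=a-b;print(a,b,d[0]/d[1])
d=R1-L1;print("bottom",np.linalg.norm(d),-d[1]/d[0])
print("mid bottom",(L1+R1)/2)
for y in (.130,.137,.144):
    m=(L1+R1)/2;print(m+45*np.array([np.sin(y),np.cos(y)]))
E
```

```text
[480.86514167 139.67890447] [456.45785218 -28.91987674] 0.14476551558945217
[626.98062898 104.71926903] [605.47497115 -49.59475717] 0.13936294943153915
bottom 150.44451610388873 0.1387416463863313
mid bottom [530.96641167 -39.25731695]
[536.79994808   5.36296826]
[537.11214461   5.32104065]
[537.42403999   5.2769287 ]
```

```bash
python3 -m pendant '[{"dp":[-0.0004,-0.0001,-0.003],"turn":[0,0,0],"claw":0.0},{"dp":[-0.0004,-0.0001,-0.006],"turn":[0,0,0],"claw":0.0},{"dp":[-0.0004,-0.0001,-0.009],"turn":[0,0,0],"claw":0.0},{"dp":[-0.0004,-0.0001,-0.009],"turn":[0,0,0],"claw":0.0}]'; python3 st.py
```

```text
t: 7.1
ee_pos: [536.7, 5.6, 97.1]
orientation: [-2.368, -2.064, 0.001]
ft_force: [-0.2, 0.3, -0.5]
width: 23.1
t 7.1 p [536.7    5.58  97.11] yaxis ang -0.137 z [-0.001  0.    -1.   ] F [-0.18  0.25 -0.46] M [ 0.011  0.027 -0.014] w 23.13 q [-0.012  0.479  1.904  0.     0.759  0.125]
```

```bash
python3 -m pendant '[{"dp":[0,0,-0.003],"turn":[0,0,0],"claw":0.0},{"dp":[0,0,-0.006],"turn":[0,0,0],"claw":0.0},{"dp":[0,0,-0.006],"turn":[0,0,0],"claw":0.0}]';  python3 st.py
```

```text
t: 7.4
ee_pos: [536.9, 5.5, 91.2]
orientation: [-2.368, -2.064, 0.001]
ft_force: [0.2, -0.5, -1.7]
width: 23.7
t 7.4 p [536.94   5.54  91.24] yaxis ang -0.137 z [-4.e-04 -0.e+00 -1.e+00] F [ 0.24 -0.46 -1.67] M [-0.142  0.029 -0.039] w 23.67 q [-0.012  0.489  1.906 -0.     0.747  0.125]
```

```bash
python3 -m pendant '[{"dp":[0,0,-0.003],"turn":[0,0,0],"claw":0.0},{"dp":[0,0,-0.006],"turn":[0,0,0],"claw":0.0},{"dp":[0,0,-0.009],"turn":[0,0,0],"claw":0.0},{"dp":[0,0,-0.009],"turn":[0,0,0],"claw":0.0}]';  python3 st.py; python3 look.py h wrist scene;python3 - <<'E'
import cv2
a=cv2.imread("pics/h_wrist.png");cv2.imwrite("pics/h3.png",cv2.resize(a[180:310,190:320],(600,600),interpolation=cv2.INTER_CUBIC))
E
```

```text
t: 7.8
ee_pos: [537.0, 5.5, 82.2]
orientation: [-2.368, -2.064, 0.001]
ft_force: [0.7, 0.3, -0.4]
width: 23.2
t 7.8 p [536.97   5.54  82.23] yaxis ang -0.1369 z [-4.e-04 -1.e-04 -1.e+00] F [ 0.68  0.27 -0.43] M [-0.114  0.025 -0.034] w 23.2 q [-0.012  0.504  1.909 -0.     0.729  0.125]
wrist {'fov_y': 60.2155, 'cx': 254.7952, 'cy': 189.3716, 'xyz': [547.5215, 89.0602, 243.7756], 'rotation': [-0.3091, 0.0206, -0.1353]}
scene {'fov_y': 48.9322, 'cx': 252.1314, 'cy': 194.5196, 'xyz': [1115.6048, -360.6542, 965.2823], 'rotation': [0.6175, 0.3273, 0.8971]}
{'t': 7.9, 'qpos': [-0.012, 0.504, 1.909, -0.0, 0.729, 0.125], 'qvel': [-0.001, -0.003, -0.001, 0.002, 0.003, 0.0], 'joint_torque': [0.093, -50.464, -18.556, 0.087, 0.004, 0.0], 'ee_pos': [537.0, 5.549, 82.553], 'orientation': [-2.368, -2.064, 0.0], 'ft_force': [0.406, -0.695, -1.007], 'moment': [-0.127, 0.061, 0.003], 'width': 22.857}
```

View pics/h3.png

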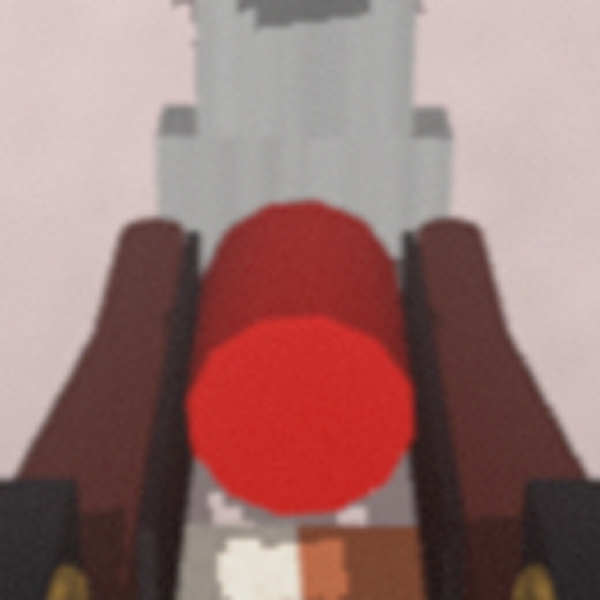

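```bash
python3 -m pendant '[{"dp":[0,0,-0.002],"turn":[0,0,0],"claw":0.0},{"dp":[0,0,-0.0035],"turn":[0,0,0],"claw":0.0},{"dp":[0,0,-0.0035],"turn":[0,0,0],"claw":0.0}]';  python3 st.py; python3 -m pendant '[{"dp":[0,0,-0.0007],"turn":[0,0,0],"claw":0.0},{"dp":[0,0,-0.0007],"turn":[0,0,0],"claw":0.0}]';  python3 st.py
```

```text
t: 8.2
ee_pos: [537.0, 5.6, 79.0]
orientation: [-2.368, -2.064, 0.0]
ft_force: [0.2, -1.0, -1.5]
width: 23.4
t 8.2 p [537.     5.56  78.99] yaxis ang -0.137 z [-2.e-04 -0.e+00 -1.e+00] F [ 0.17 -1.03 -1.47] M [-0.13   0.056  0.007] w 23.41 q [-0.012  0.51   1.91  -0.     0.722  0.125]
t: 8.4
ee_pos: [537.1, 5.6, 78.4]
orientation: [-2.368, -2.064, 0.0]
ft_force: [1.3, -1.4, -0.6]
width: 23.2
t 8.4 p [537.05   5.58  78.41] yaxis ang -0.137 z [-1.e-04  0.e+00 -1.e+00] F [ 1.26 -1.39 -0.58] M [-0.095  0.07  -0.048] w 23.23 q [-0.012  0.511  1.91   0.     0.721  0.125]
```

```bash
python3 -m pendant '[{"dp":[0,0,-0.0008],"turn":[0,0,0],"claw":0.0},{"dp":[0,0,-0.0008],"turn":[0,0,0],"claw":0.0}]';  python3 st.py; python3 -m pendant '[{"dp":[0,0,-0.0007],"turn":[0,0,0],"claw":0.0},{"dp":[0,0,-0.0007],"turn":[0,0,0],"claw":0.0}]';  python3 st.py
```

```text
t: 8.6
ee_pos: [537.1, 5.6, 77.6]
orientation: [-2.368, -2.064, 0.0]
ft_force: [0.6, -0.8, -0.8]
width: 23.4
t 8.6 p [537.09   5.56  77.62] yaxis ang -0.137 z [-0. -0. -1.] F [ 0.61 -0.79 -0.84] M [-0.095  0.068 -0.016] w 23.39 q [-0.012  0.512  1.91  -0.     0.719  0.125]
t: 8.8
ee_pos: [537.3, 5.6, 77.3]
orientation: [2.368, 2.064, 0.0]
ft_force: [-0.3, -0.2, 3.2]
width: 23.4
t 8.8 p [537.26   5.57  77.3 ] yaxis ang -0.1369 z [ 3.e-04 -0.e+00 -1.e+00] F [-0.35 -0.25  3.22] M [-0.062  0.227 -0.004] w 23.45 q [-0.012  0.513  1.91  -0.     0.718  0.125]
```

Seated: the vertical force rose from -0.8 to +3.2 N at TCP z = 77.3. I'm releasing and rising.

```bash
python3 -m pendant '[{"dp":[0,0,0],"turn":[0,0,0],"claw":0.03},{"dp":[0,0,0],"turn":[0,0,0],"claw":0.04},{"dp":[0,0,0],"turn":[0,0,0],"claw":0.05},{"dp":[0,0,0.01],"turn":[0,0,0],"claw":0.06},{"dp":[0,0,0.03],"turn":[0,0,0],"claw":0.07},{"dp":[0,0,0.06],"turn":[0,0,0],"claw":0.08},{"dp":[0,0,0.08],"turn":[0,0,0],"claw":0.086},{"dp":[0,0,0.08],"turn":[0,0,0],"claw":0.086}]';  python3 st.py; python3 look.py i wrist scene top;python3 - <<'E'
import cv2
a=cv2.imread("pics/i_scene.png")
cv2.imwrite("pics/i2.png",cv2.resize(a[140:260,195:315],(600,600),interpolation=cv2.INTER_CUBIC))
E
```

```text
t: 9.6
ee_pos: [539.2, 5.6, 160.2]
orientation: [2.365, 2.062, 0.007]
ft_force: [-0.7, 1.0, -0.4]
width: 82.7
t 9.6 p [539.16   5.56 160.21] yaxis ang -0.137 z [ 5.9e-03 -1.0e-04 -1.0e+00] F [-0.67  1.   -0.43] M [-0.014  0.035  0.022] w 82.74 q [-0.012  0.381  1.871  0.     0.884  0.125]
wrist {'fov_y': 60.2155, 'cx': 254.7952, 'cy': 189.3716, 'xyz': [548.7044, 89.0896, 321.8288], 'rotation': [-0.3086, 0.0144, -0.1363]}
scene {'fov_y': 48.9322, 'cx': 252.1314, 'cy': 194.5196, 'xyz': [1115.6048, -360.6542, 965.2823], 'rotation': [0.6175, 0.3273, 0.8971]}
top {'fov_y': 54.7912, 'cx': 261.0854, 'cy': 189.8531, 'xyz': [453.9388, 61.3613, 941.3035], 'rotation': [0.0634, -0.0846, -1.5467]}
{'t': 9.75, 'qpos': [-0.012, 0.385, 1.874, -0.0, 0.883, 0.125], 'qvel': [-0.0, 0.018, 0.006, 0.0, 0.002, 0.0], 'joint_torque': [0.003, -48.58, -23.302, 0.059, -0.011, 0.001], 'ee_pos': [536.615, 5.577, 156.525], 'orientation': [-2.368, -2.064, 0.001], 'ft_force': [-0.051, 0.119, 0.673], 'moment': [-0.044, 0.07, 0.012], 'width': 85.615}
```

View pics/i_wrist.png

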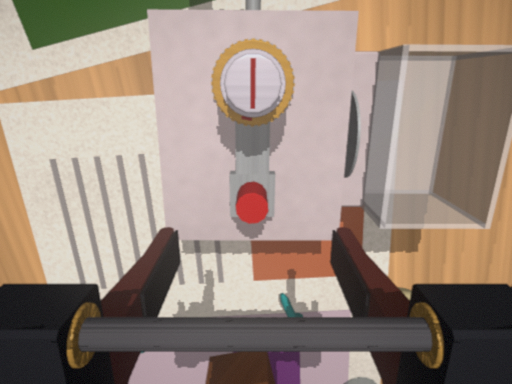

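View pics/i2.png

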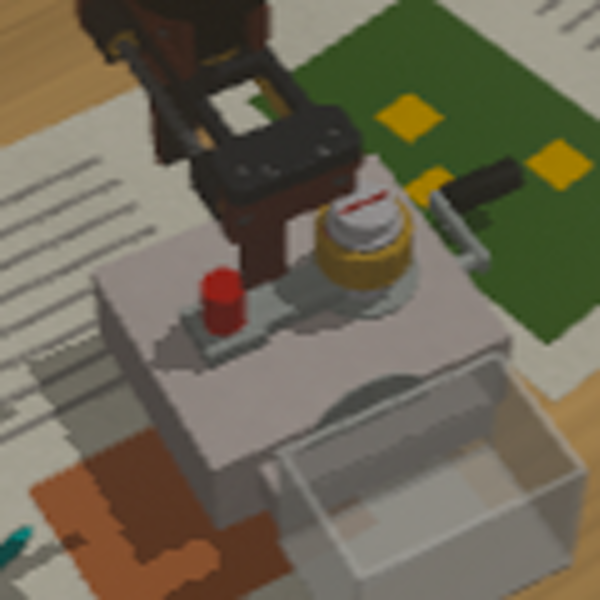

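The pin is home, with its head flush on the arm at (225,300) in the crop. Next is the ring.

```bash
python3 -m pendant '[{"dp":[0.003,0.02,0],"turn":[0,0,0.05],"claw":0.086},{"dp":[0.007,0.05,0],"turn":[0,0,0.15],"claw":0.086},{"dp":[0.01,0.075,0],"turn":[0,0,0.25],"claw":0.086},{"dp":[0.012,0.084,0],"turn":[0,0,0.34],"claw":0.086},{"dp":[0.012,0.084,-0.01],"turn":[0,0,0.34],"claw":0.086},{"dp":[0.012,0.084,-0.02],"turn":[0,0,0.34],"claw":0.086},{"dp":[0.012,0.084,-0.02],"turn":[0,0,0.34],"claw":0.086}]';  python3 st.py; python3 look.py j wrist
```

```text
t: 10.45
ee_pos: [547.2, 88.7, 134.4]
orientation: [-1.986, -2.43, 0.006]
ft_force: [-0.2, 0.1, 0.1]
width: 86.2
t 10.45 p [547.19  88.7  134.37] yaxis ang 0.2007 z [-4.7e-03 -8.0e-04 -1.0e+00] F [-0.21  0.14  0.11] M [0.003 0.07  0.038] w 86.21 q [ 0.139  0.443  1.845 -0.     0.858 -0.061]
wrist {'fov_y': 60.2155, 'cx': 254.7952, 'cy': 189.3716, 'xyz': [530.1863, 171.4316, 295.9366], 'rotation': [-0.3089, -0.0273, 0.2003]}
{'t': 10.5, 'qpos': [0.139, 0.442, 1.845, -0.0, 0.859, -0.062], 'qvel': [-0.002, -0.019, -0.018, 0.0, 0.008, -0.006], 'joint_torque': [0.266, -49.453, -21.6, 0.06, -0.049, 0.015], 'ee_pos': [547.779, 88.686, 135.243], 'orientation': [-1.986, -2.431, 0.004], 'ft_force': [-0.394, -0.281, 1.083], 'moment': [-0.067, 0.06, 0.007], 'width': 86.074}
```

View pics/j_wrist.png

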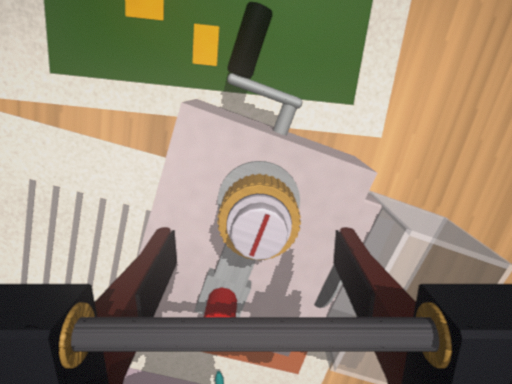

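```bash
python3 -c "
from geo import *
w=load('pics/j_wrist.npz');print(atz(w,259.5,227,120),atz(w,259,222,104))"; python3 -m pendant '[{"dp":[0.0005,0.0008,-0.015],"turn":[0,0,0],"claw":0.086},{"dp":[0.0005,0.0008,-0.03],"turn":[0,0,0],"claw":0.086},{"dp":[0.0005,0.0008,-0.045],"turn":[0,0,0],"claw":0.08},{"dp":[0.0005,0.0008,-0.055],"turn":[0,0,0],"claw":0.075},{"dp":[0.0005,0.0008,-0.055],"turn":[0,0,0],"claw":0.07},{"dp":[0.0005,0.0008,-0.055],"turn":[0,0,0],"claw":0.065}]';  python3 st.py
```

```text
[547.99881178  94.30836491] [548.61208144  90.58209311]
t: 11.1
ee_pos: [549.6, 90.3, 81.8]
orientation: [-1.985, -2.435, 0.001]
ft_force: [0.2, 0.5, -1.0]
width: 66.1
t 11.1 p [549.61  90.29  81.76] yaxis ang 0.2028 z [-4.e-04 -1.e-04 -1.e+00] F [ 0.2   0.5  -0.97] M [-0.007  0.068 -0.071] w 66.1 q [ 0.141  0.527  1.865 -0.     0.75  -0.061]
```

```bash
python3 -m pendant '[{"dp":[-0.0004,-0.0005,0],"turn":[0,0,0],"claw":0.06},{"dp":[-0.0004,-0.0005,0],"turn":[0,0,0],"claw":0.055},{"dp":[-0.0004,-0.0005,0],"turn":[0,0,0],"claw":0.052},{"dp":[-0.0004,-0.0005,0],"turn":[0,0,0],"claw":0.048}]';  python3 st.py; python3 -m pendant '[{"dp":[0,0,0],"turn":[0,0,0],"claw":0.0},{"dp":[0,0,0],"turn":[0,0,0],"claw":0.0},{"dp":[0,0,0],"turn":[0,0,0],"claw":0.0}]';  python3 st.py; python3 look.py k wrist
```

```text
t: 11.5
ee_pos: [549.5, 89.9, 82.5]
orientation: [1.985, 2.435, 0.001]
ft_force: [-0.6, -0.2, 2.6]
width: 51.7
t 11.5 p [549.45  89.89  82.48] yaxis ang 0.203 z [ 7.e-04  1.e-04 -1.e+00] F [-0.56 -0.17  2.62] M [-0.091  0.137  0.028] w 51.66 q [ 0.141  0.525  1.866 -0.     0.75  -0.062]
t: 11.8
ee_pos: [549.4, 89.9, 82.4]
orientation: [1.985, 2.435, 0.001]
ft_force: [-0.7, -0.0, 5.6]
width: 51.7
t 11.8 p [549.44  89.91  82.42] yaxis ang 0.203 z [ 6.e-04  1.e-04 -1.e+00] F [-0.73 -0.    5.6 ] M [-0.117  0.272 -0.038] w 51.73 q [ 0.141  0.525  1.866 -0.     0.75  -0.062]
wrist {'fov_y': 60.2155, 'cx': 254.7952, 'cy': 189.3716, 'xyz': [531.39, 172.4765, 243.9579], 'rotation': [-0.3085, -0.0329, 0.2018]}
{'t': 11.85, 'qpos': [0.141, 0.525, 1.866, -0.0, 0.75, -0.062], 'qvel': [-0.002, -0.0, 0.0, -0.002, 0.001, -0.0], 'joint_torque': [0.034, -49.168, -18.357, 0.07, -0.357, -0.001], 'ee_pos': [549.433, 89.911, 82.408], 'orientation': [1.985, 2.435, 0.001], 'ft_force': [-1.235, -0.241, 6.212], 'moment': [-0.085, 0.223, -0.014], 'width': 51.716}
```

View pics/k_wrist.png

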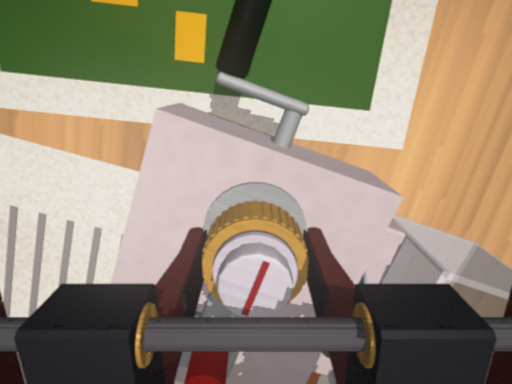

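The ring is gripped centrally (51.7 mm opening). I'm turning clockwise in steps and watching the moment.

```bash
python3 -m pendant '[{"dp":[0,0,0],"turn":[0,0,-0.06],"claw":0.0},{"dp":[0,0,0],"turn":[0,0,-0.13],"claw":0.0},{"dp":[0,0,0],"turn":[0,0,-0.2],"claw":0.0},{"dp":[0,0,0],"turn":[0,0,-0.27],"claw":0.0},{"dp":[0,0,0],"turn":[0,0,-0.34],"claw":0.0},{"dp":[0,0,0],"turn":[0,0,-0.4],"claw":0.0}]';  python3 st.py;python3 -m pendant '[{"dp":[0,0,0],"turn":[0,0,-0.06],"claw":0.0},{"dp":[0,0,0],"turn":[0,0,-0.12],"claw":0.0},{"dp":[0,0,0],"turn":[0,0,-0.18],"claw":0.0}]';  python3 st.py
```

```text
t: 12.45
ee_pos: [549.8, 89.9, 82.4]
orientation: [2.431, 1.989, 0.001]
ft_force: [-0.3, -0.4, 5.0]
width: 51.5
t 12.45 p [549.76  89.91  82.43] yaxis ang -0.1991 z [ 1.2e-03 -1.0e-04 -1.0e+00] F [-0.32 -0.4   5.04] M [-0.127  0.066  0.231] w 51.5 q [ 0.141  0.526  1.865 -0.     0.749  0.34 ]
t: 12.75
ee_pos: [549.9, 89.9, 82.4]
orientation: [2.599, 1.763, 0.002]
ft_force: [-0.3, -0.9, 4.5]
width: 51.8
t 12.75 p [549.91  89.86  82.45] yaxis ang -0.3787 z [ 1.5e-03 -1.0e-04 -1.0e+00] F [-0.27 -0.86  4.51] M [-0.203  0.067  0.257] w 51.81 q [ 0.141  0.526  1.865 -0.     0.749  0.52 ]
```

```bash
for i in 1; do python3 -m pendant '[{"dp":[0,0,0],"turn":[0,0,-0.04],"claw":0.0},{"dp":[0,0,0],"turn":[0,0,-0.08],"claw":0.0},{"dp":[0,0,0],"turn":[0,0,-0.12],"claw":0.0}]' >/dev/null;  python3 st.py;done; python3 -m pendant '[{"dp":[0,0,0],"turn":[0,0,-0.04],"claw":0.0},{"dp":[0,0,0],"turn":[0,0,-0.08],"claw":0.0}]' >/dev/null;  python3 st.py
```

```text
t 13.05 p [549.97  89.82  82.42] yaxis ang -0.4979 z [ 1.6e-03 -2.0e-04 -1.0e+00] F [-1.22 -0.47  4.42] M [-0.211 -0.017  0.237] w 51.39 q [ 1.410e-01  5.260e-01  1.865e+00 -1.000e-03  7.490e-01  6.390e-01]
t 13.25 p [550.08  89.78  82.46] yaxis ang -0.578 z [ 1.8e-03 -2.0e-04 -1.0e+00] F [ 0.66 -1.38  3.81] M [-0.263 -0.014  0.303] w 51.09 q [ 1.410e-01  5.260e-01  1.865e+00 -1.000e-03  7.490e-01  7.190e-01]
```

```bash
python3 -m pendant '[{"dp":[0,0,0],"turn":[0,0,-0.03],"claw":0.0},{"dp":[0,0,0],"turn":[0,0,-0.06],"claw":0.0}]' >/dev/null;  python3 st.py; python3 -m pendant '[{"dp":[0,0,0],"turn":[0,0,-0.03],"claw":0.0},{"dp":[0,0,0],"turn":[0,0,-0.05],"claw":0.0}]' >/dev/null;  python3 st.py
```

```text
t 13.45 p [550.07  89.8   82.41] yaxis ang -0.6382 z [ 1.8e-03 -1.0e-04 -1.0e+00] F [ 1.59 -2.16  4.78] M [-0.417 -0.202  0.247] w 51.49 q [ 0.141  0.526  1.865 -0.     0.749  0.779]
t 13.65 p [550.12  89.76  82.43] yaxis ang -0.6883 z [ 1.9e-03 -1.0e-04 -1.0e+00] F [ 2.51 -2.37  5.34] M [-0.42  -0.133  0.225] w 51.62 q [ 1.410e-01  5.260e-01  1.865e+00 -1.000e-03  7.490e-01  8.290e-01]
```

```bash
python3 -m pendant '[{"dp":[-0.0004,0.0002,0],"turn":[0,0,-0.03],"claw":0.0},{"dp":[-0.0004,0.0002,0],"turn":[0,0,-0.05],"claw":0.0}]' >/dev/null;  python3 st.py; python3 -m pendant '[{"dp":[0,0,0],"turn":[0,0,-0.02],"claw":0.0},{"dp":[0,0,0],"turn":[0,0,-0.04],"claw":0.0}]' >/dev/null;  python3 st.py
```

```text
t 13.85 p [550.1   89.77  82.43] yaxis ang -0.7381 z [ 2.7e-03 -4.0e-04 -1.0e+00] F [ 3.54 -4.46  4.45] M [-0.725 -0.54   0.224] w 51.42 q [ 1.410e-01  5.250e-01  1.866e+00 -1.000e-03  7.480e-01  8.800e-01]
t 14.05 p [550.12  89.73  82.45] yaxis ang -0.7779 z [ 2.7e-03 -3.0e-04 -1.0e+00] F [ 3.65 -3.98  3.72] M [-0.8   -0.521  0.244] w 51.24 q [ 1.410e-01  5.250e-01  1.866e+00 -1.000e-03  7.480e-01  9.190e-01]
```

```bash
python3 -m pendant '[{"dp":[0,0,0],"turn":[0,0,-0.02],"claw":0.0},{"dp":[0,0,0],"turn":[0,0,-0.04],"claw":0.0}]' >/dev/null;  python3 st.py; python3 -m pendant '[{"dp":[0,0,0],"turn":[0,0,-0.02],"claw":0.0},{"dp":[0,0,0],"turn":[0,0,-0.03],"claw":0.0}]' >/dev/null;  python3 st.py
```

```text
t 14.25 p [550.16  89.72  82.46] yaxis ang -0.8179 z [ 2.7e-03 -4.0e-04 -1.0e+00] F [ 3.7  -4.17  4.18] M [-0.86  -0.588  0.246] w 51.47 q [ 1.410e-01  5.250e-01  1.866e+00 -1.000e-03  7.480e-01  9.590e-01]
t 14.45 p [550.17  89.71  82.43] yaxis ang -0.8478 z [ 2.7e-03 -4.0e-04 -1.0e+00] F [ 4.21 -3.76  4.02] M [-0.753 -0.542  0.224] w 51.15 q [ 1.410e-01  5.250e-01  1.866e+00 -1.000e-03  7.480e-01  9.890e-01]
```

```bash
python3 -m pendant '[{"dp":[0.0004,-0.0002,0],"turn":[0,0,-0.02],"claw":0.0},{"dp":[0.0004,-0.0002,0],"turn":[0,0,-0.03],"claw":0.0}]' >/dev/null;  python3 st.py; python3 -m pendant '[{"dp":[0,0,0],"turn":[0,0,-0.02],"claw":0.0},{"dp":[0,0,0],"turn":[0,0,-0.03],"claw":0.0}]' >/dev/null;  python3 st.py
```

```text
t 14.65 p [550.19  89.67  82.43] yaxis ang -0.8782 z [ 1.9e-03 -1.0e-04 -1.0e+00] F [ 2.63 -2.99  5.64] M [-0.708 -0.425  0.228] w 51.48 q [ 1.400e-01  5.260e-01  1.865e+00 -1.000e-03  7.490e-01  1.019e+00]
t 14.85 p [550.21  89.67  82.42] yaxis ang -0.9081 z [ 2.e-03 -2.e-04 -1.e+00] F [ 3.35 -4.06  5.52] M [-0.705 -0.431  0.26 ] w 51.57 q [ 1.400e-01  5.260e-01  1.865e+00 -1.000e-03  7.490e-01  1.049e+00]
```

```bash
python3 -m pendant '[{"dp":[0,0,0],"turn":[0,0,-0.02],"claw":0.0},{"dp":[0,0,0],"turn":[0,0,-0.03],"claw":0.0}]' >/dev/null;  python3 st.py; python3 -m pendant '[{"dp":[0,0,0],"turn":[0,0,-0.02],"claw":0.0},{"dp":[0,0,0],"turn":[0,0,-0.03],"claw":0.0}]' >/dev/null;  python3 st.py; python3 look.py l wrist
```

```text
t 15.05 p [550.22  89.62  82.42] yaxis ang -0.9377 z [ 2.e-03 -3.e-04 -1.e+00] F [ 3.86 -3.49  5.83] M [-0.694 -0.465  0.38 ] w 51.98 q [ 1.400e-01  5.260e-01  1.865e+00 -1.000e-03  7.490e-01  1.079e+00]
t 15.25 p [550.24  89.61  82.43] yaxis ang -0.9672 z [ 2.1e-03 -5.0e-04 -1.0e+00] F [ 2.89 -4.11  5.95] M [-0.749 -0.425  0.591] w 51.7 q [ 1.410e-01  5.260e-01  1.865e+00 -1.000e-03  7.490e-01  1.109e+00]
wrist {'fov_y': 60.2155, 'cx': 254.7952, 'cy': 189.3716, 'xyz': [618.1649, 137.6075, 244.0887], 'rotation': [-0.284, 0.1464, -0.959]}
{'t': 15.3, 'qpos': [0.141, 0.526, 1.865, -0.001, 0.749, 1.109], 'qvel': [0.001, 0.0, 0.0, -0.001, -0.0, -0.021], 'joint_torque': [1.671, -48.777, -15.909, 1.304, 0.719, 0.587], 'ee_pos': [550.252, 89.603, 82.436], 'orientation': [2.999, 0.933, 0.003], 'ft_force': [2.776, -2.957, 4.282], 'moment': [-0.695, -0.462, 0.614], 'width': 51.471}
```

View pics/l_wrist.png

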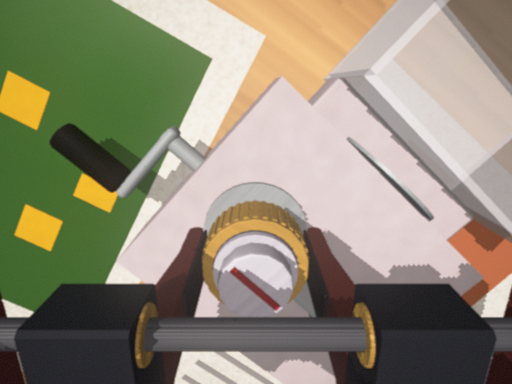

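The stop has been reached: torque climbs about 7 N·m/rad and is now 0.6. I'm continuing in small steps to about 1.0 N·m.

```bash
python3 -m pendant '[{"dp":[0,0,0],"turn":[0,0,-0.015],"claw":0.0},{"dp":[0,0,0],"turn":[0,0,-0.03],"claw":0.0}]' >/dev/null;  python3 st.py
```

```text
t 15.5 p [550.24  89.6   82.42] yaxis ang -0.9966 z [ 2.1e-03 -6.0e-04 -1.0e+00] F [ 3.43 -3.36  5.61] M [-0.734 -0.443  0.827] w 51.61 q [ 1.410e-01  5.260e-01  1.865e+00 -1.000e-03  7.490e-01  1.138e+00]
```

```bash
python3 -m pendant '[{"dp":[0,0,0],"turn":[0,0,-0.01],"claw":0.0},{"dp":[0,0,0],"turn":[0,0,-0.018],"claw":0.0}]' >/dev/null;  python3 st.py;python3 -m pendant '[{"dp":[0,0,0],"turn":[0,0,0],"claw":0.0},{"dp":[0,0,0],"turn":[0,0,-0.008],"claw":0.0}]' >/dev/null;  python3 st.py
```

```text
t 15.7 p [550.3   89.56  82.45] yaxis ang -1.014 z [ 2.2e-03 -8.0e-04 -1.0e+00] F [ 3.26 -3.89  4.63] M [-0.698 -0.442  0.86 ] w 51.75 q [ 0.141  0.526  1.865 -0.002  0.749  1.156]
t 15.9 p [550.28  89.57  82.43] yaxis ang -1.0215 z [ 2.2e-03 -8.0e-04 -1.0e+00] F [ 2.4  -4.45  5.52] M [-0.7   -0.451  0.948] w 50.94 q [ 0.141  0.526  1.865 -0.002  0.749  1.163]
```

```bash
python3 -m pendant '[{"dp":[0,0,0],"turn":[0,0,-0.01],"claw":0.0},{"dp":[0,0,0],"turn":[0,0,-0.01],"claw":0.0},{"dp":[0,0,0],"turn":[0,0,-0.01],"claw":0.0}]' >/dev/null;  python3 st.py; python3 -m pendant '[{"dp":[0,0,0],"turn":[0,0,0],"claw":0.0},{"dp":[0,0,0],"turn":[0,0,0],"claw":0.0}]' >/dev/null;  python3 st.py
```

```text
t 16.2 p [550.27  89.57  82.44] yaxis ang -1.0312 z [ 2.2e-03 -9.0e-04 -1.0e+00] F [ 3.37 -3.31  4.89] M [-0.709 -0.466  0.989] w 51.42 q [ 0.141  0.526  1.865 -0.002  0.749  1.173]
t 16.4 p [550.26  89.57  82.43] yaxis ang -1.0311 z [ 2.2e-03 -9.0e-04 -1.0e+00] F [ 2.36 -3.51  5.23] M [-0.748 -0.444  1.047] w 51.48 q [ 0.141  0.526  1.865 -0.002  0.749  1.173]
```

The ring held about 1.0 N·m for half a second. I'm releasing and lifting clear.

```bash
python3 -m pendant '[{"dp":[0,0,0],"turn":[0,0,0],"claw":0.055},{"dp":[0,0,0],"turn":[0,0,0],"claw":0.06},{"dp":[0,0,0],"turn":[0,0,0],"claw":0.07},{"dp":[0,0,0],"turn":[0,0,0],"claw":0.076},{"dp":[0,0,0.01],"turn":[0,0,0],"claw":0.076},{"dp":[0,0,0.04],"turn":[0,0,0],"claw":0.076},{"dp":[0,0,0.08],"turn":[0,0,0],"claw":0.076},{"dp":[0,0,0.12],"turn":[0,0,0],"claw":0.076}]';  python3 -m pendant '[{"dp":[-0.04,-0.0,0.03],"turn":[0,0,0],"claw":0.076},{"dp":[-0.08,-0.0,0.05],"turn":[0,0,0],"claw":0.076},{"dp":[-0.12,0,0.07],"turn":[0,0,0],"claw":0.076},{"dp":[-0.13,0,0.07],"turn":[0,0,0],"claw":0.076},{"dp":[-0.13,0,0.07],"turn":[0,0,0],"claw":0.076}]';python3 st.py; python3 look.py m wrist scene top;python3 - <<'E'
import cv2
a=cv2.imread("pics/m_scene.png")
cv2.imwrite("pics/m2.png",cv2.resize(a[140:260,195:315],(600,600),interpolation=cv2.INTER_CUBIC))
a=cv2.imread("pics/m_top.png")
cv2.imwrite("pics/m1.png",cv2.resize(a[140:240,215:315],(600,600),interpolation=cv2.INTER_CUBIC))
E
```

```text
t: 17.2
ee_pos: [548.7, 89.9, 203.6]
orientation: [-3.029, -0.834, 0.002]
ft_force: [1.2, -0.0, 1.0]
width: 75.8
t: 17.7
ee_pos: [418.4, 89.9, 272.9]
orientation: [3.028, 0.835, 0.003]
ft_force: [0.7, 0.3, -0.1]
width: 75.8
t 17.7 p [418.41  89.95 272.94] yaxis ang -1.0326 z [ 2.e-03  4.e-04 -1.e+00] F [ 0.72  0.32 -0.1 ] M [-0.024  0.071 -0.059] w 75.77 q [0.184 0.057 1.992 0.    1.09  1.216]
wrist {'fov_y': 60.2155, 'cx': 254.7952, 'cy': 189.3716, 'xyz': [489.329, 133.1765, 434.6587], 'rotation': [-0.2796, 0.157, -1.0237]}
scene {'fov_y': 48.9322, 'cx': 252.1314, 'cy': 194.5196, 'xyz': [1115.6048, -360.6542, 965.2823], 'rotation': [0.6175, 0.3273, 0.8971]}
top {'fov_y': 54.7912, 'cx': 261.0854, 'cy': 189.8531, 'xyz': [453.9388, 61.3613, 941.3035], 'rotation': [0.0634, -0.0846, -1.5467]}
{'t': 17.85, 'qpos': [0.183, 0.063, 1.989, -0.0, 1.09, 1.216], 'qvel': [-0.003, 0.016, -0.002, 0.001, 0.004, 0.001], 'joint_torque': [0.131, -32.782, -27.224, 0.04, -0.026, 0.0], 'ee_pos': [420.198, 89.934, 271.746], 'orientation': [3.029, 0.834, 0.0], 'ft_force': [0.573, -0.117, -0.214], 'moment': [-0.069, 0.123, 0.006], 'width': 76.134}
```

View pics/m2.png

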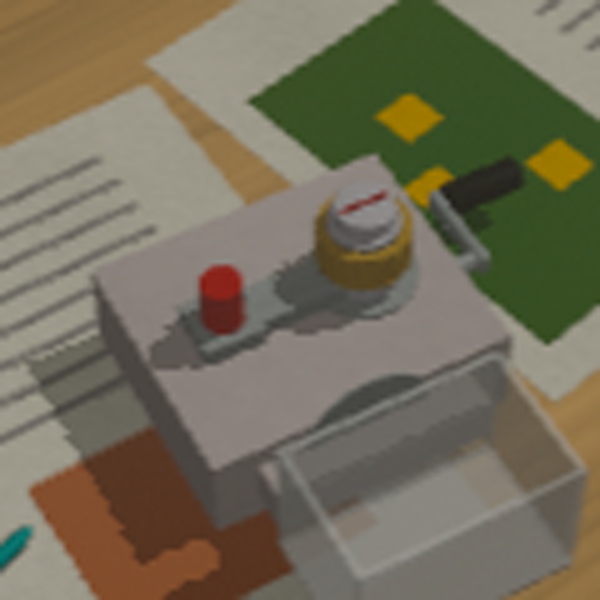

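View pics/m_wrist.png

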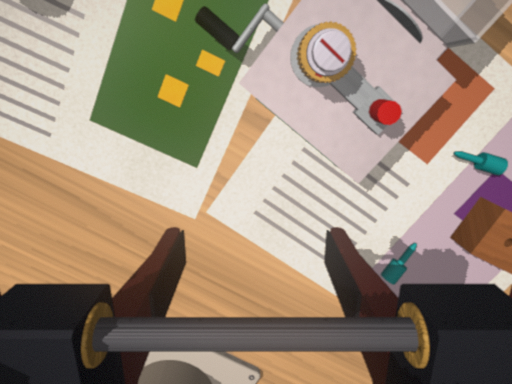

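View pics/m_scene.png

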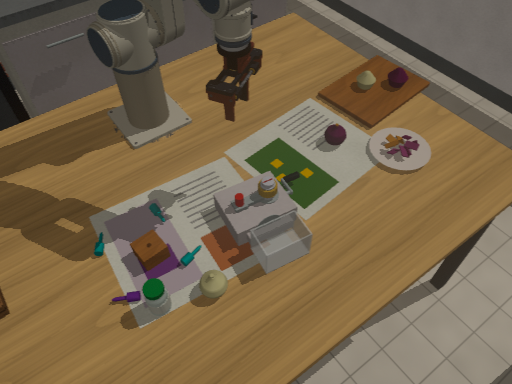

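View pics/m_top.png

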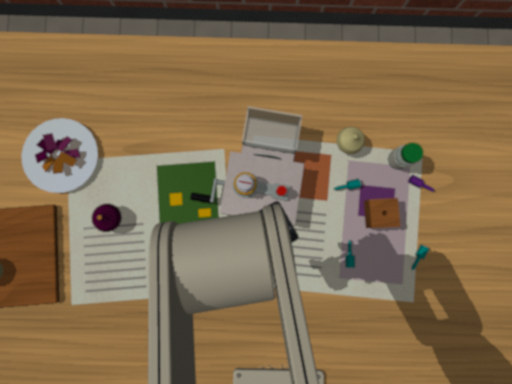

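The pin is seated, the onions and jar haven't moved, and the gripper is clear. I'm handing in.

```bash
python3 -m pendant '[{"dp":[0,0,0],"turn":[0,0,0],"claw":0.076},{"dp":[0,0,0],"turn":[0,0,0],"claw":0.076}]'; python3 -c "
from workcell import ctrl
print(ctrl.close_job())"
```

```text
t: 18.05
ee_pos: [419.7, 89.8, 271.3]
orientation: [-3.029, -0.834, 0.002]
ft_force: [-0.8, 0.4, -0.4]
width: 76.0
the job is handed in; nothing more can be done
None
```

The pin is in and the lock ring is snug against its stop. I handed the job in at about 18 s; no verdict is reported.

- **Pin:** I lowered it through the arm's hole into the deck hole. The vertical force stayed within about 2 N until it seated at TCP z = 77.3 mm, where it rose by about 4 N. I then released it.
- **Ring:** I gripped it on its axis and turned it clockwise. The drag was about 0.24 N·m until the stop, where the torque climbed steadily. I held about 1.0 N·m for roughly 0.5 s, with no slip seen, then let go and backed the arm away.
- **Last checks:** In the final pictures the pin's head sits flush on the arm, the arm is still in line, and the onions and jar are where they started. The gripper is clear with force readings near zero.
- **Not measured directly:** I inferred the ring's angle and the pin's contact force from the torque and the turn. I didn't confirm the ring's final angle from the pictures after letting go.
- **Disagreements:** Separate camera estimates of the same point differed by 1–4 mm. I settled the pin's position with close-up wrist pictures, and contact agreed with them. The turquoise and purple look-alikes, which started balanced on their tips, toppled early on; I had not touched them.

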